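# Roll down the edge trim of a welder cover

### The arm

A 6-joint arm with a two-finger parallel gripper is mounted at the origin on the work surface. World frame = base frame: x ahead of the robot, y to its left, z up, the work surface at z = 0. Lengths are in m, angles in rad, forces in N, time in s.
With the tool pointing down it reaches from about 0.3 to 0.875 m from the base axis. Payload 6.4 kg.
Tool frame: the origin (TCP) lies midway between the tips of the shut fingers; the grasp point (between the pads) lies 19 mm behind it (hold_point_z is the x of the grasp point in the tool frame, in m); x points along the fingers, y is the direction in which the jaws open and shut, and the axes are right-handed (so a half turn about x gives the same grasp; the last joint's range is limited). The gripper opens to 88 mm and grips with 3 to 60 N. Pads are 18 mm wide; open, the fingers measure 123 mm over their backs; the gripper's body (75 mm by 187 mm) begins 45 mm behind the grasp point.
Start: joints at [-1.37, 0.181, 1.607, -0, 1.354, -0.206], TCP at [0.228, -0.528, 0.239] pointing down, gripper open.
Joint ranges: [-2.99, 2.99], [-0.89, 2.07], [0.3, 2.58], [-1.14, 4.28], [0, 2.63], [-3.12, 3.12]. Speed limits (rad/s): [2.57, 2.57, 3.01, 3.14, 3.14, 3.14].

### API

Orientations are given as a unit quaternion [x, y, z, w].
In Python, from rig import state, grab_frame, camera_info, sign_off, regions_of, mark_of, hold_point_z gives the robot as it stands.
- The arm moves only by the tool servo_tool, never from a script. Its argument "motion" is a list of rows, each a list of 3 entries, a list of its own where there are three numbers: the shift along the tool's x, y, z in mm, then the turn about the tool's x in degrees, then the opening, from 0 (shut) to 1 (fully open). In form: [[[x, y, z], yaw, gripper], ...]. A call has 1 to 20 rows; each row is the pose to reach, as a shift and turn from the pose commanded when the call began, along the tool's axes at that moment; what a row does not reach only later rows make up. A row lasts 1/10 s, in which the tool goes at most 50 mm and 8.59 degrees, less where a joint would pass 70% of its speed; a pose out of reach is approached as far as the arm can. A call with a gripper value outside its range is refused whole. The fingers move at their own pace and stop on an object; the grip force is fixed at half the most. Time passes only in rows, so rows that repeat a pose let the fingers close. It gives the time, the measured TCP pose, the force and the opening at its end, in the units of the state.
- state(): the state, without advancing time (a new reading comes with each control period).
- grab_frame(name): name is "scene" or "side" or "wrist"; returns the picture (400x640x3 uint8, red, green, blue); there is no depth.
- camera_info(name): a dict with "vertical_fov" (degrees; the focal length in pixels is half the picture's height over the tangent of half this angle, whatever the lens; pixels are square), "cx", "cy" (the principal point, pixels), "R" (3x3) and "t" (3): a world point X has camera coordinates R X + t; the wrist camera has in their place "tool_from_camera" (4x4, takes a point from camera to tool coordinates, whose origin is the TCP and whose axes are the tool frame's). Camera axes: x right, y down, z forward; pixel columns grow to the right and rows downward; lengths in m; the calibration is good to about 2 mm. A picture is of the moment at which its call begins: read the wrist's pose just before it. camera_info takes no time and is no camera call.
- sign_off(): hands the job in, once; it reports no verdict.
Trained networks look in the newest picture that a camera, given by its name, has taken for a name from the list of things; names that differ only in an ending like _2 or _b are one class to them, and where a whole thing is asked for, a point or a joint stands for the part that bears it (a point fixed in the world has none). Each returns a list of dicts, best first, with "confidence" (0 to 1); they miss things now and then, are a little off and sometimes report something else, mostly with a low value. They report only what shows in the picture. A call takes as long as a camera call.
- regions_of(camera, label): "mask" (400x640 bool, what is visible of it) and "extent" ([left, top, right, bottom] in pixels, round what is visible of it).
- mark_of(camera, label): "location" ([column, row] in pixels: a listed point, or the origin of a listed thing).
The state is a dict: "clock": time; "qpos": joint angles; "qvel": joint speeds; "effort": joint torques, N m; "tcp_pos": TCP position; "tcp_rot": TCP orientation; "contact_force": force on the tool from outside, world axes, zero at the start; "wrist_torque": the same for the moment, N m; "grip_width": finger opening in m.
Only numpy, scipy, OpenCV 4.12 (cv2) and the standard library are available. Lean on these libraries where they do the work, as an engineer would, in place of code of your own. Each camera call takes 0.05 s, during which the arm holds its last target.

### The job

The trim strip in the groove along the edge of the green welding-machine cover is standing proud. Pick up the hand roller with the two wheels (not the rubbing block with the same wooden grip), set its wheels on the strip and roll it along under firm pressure until all three sections are fully seated, without pressing on the cover or strip with the gripper. Then stand the roller back on its wheels on the bench, clear of the cover, and leave the rubbing block where it is.

Things in the scene. Friction and masses are not known exactly. Their poses are not given: they have to be found in the camera images.
- roller: Hand roller on two dark wheels (36 mm diameter, 42 mm wide) in a steel yoke under an upright wooden grip. Origin: centre of its underside, where the wheels touch. x = rolling direction, y = along the axles (at x = +/-26 mm). Overall 88 (x) by 50 mm (y). Grip: centred post 30 mm (x) by 26 mm (y), 46 to 99 mm up, on a steel deck; yoke sides end 11 mm above the wheels' underside. 0.3 to 0.5 kg.
- block: Rubbing block, a bystander: solid light wooden block 90 by 50 mm, 46 mm high with a flat sole and no wheels, with the same wooden grip (46 to 99 mm up). Origin: centre of its underside.
- panel: Green sheet-metal cover lying face up, fixed: 270 mm (x) by 200 mm (y), face 30 mm above the bench, louvres 3 mm higher. Origin: centre of its underside on the bench. The trim strip lies in a 26 mm wide groove parallel to panel x at y = -67 mm, from x = -116 to +116 mm; outside it a 20 mm wide lip, and beyond each end 14 mm of edge, at face height.
- trim_a (a joint): The first of three black hard-plastic sections of the trim strip, 76 by 22 mm, centred at panel x = -78 mm, y = -67 mm. Slides straight down: 0 = proud, top 36 mm above the bench; 0.005 m = fully seated, top 31 mm above the bench, about flush (1 mm above the face). Goes down only under some 7 N and stays where it is pushed.
- trim_b (a joint): The middle one of three black hard-plastic sections of the trim strip, 76 by 22 mm, centred at panel x = 0 mm, y = -67 mm. Slides straight down: 0 = proud, top 36 mm above the bench; 0.005 m = fully seated, top 31 mm above the bench, about flush (1 mm above the face). Goes down only under some 7 N and stays where it is pushed.
- trim_c (a joint): The last of three black hard-plastic sections of the trim strip, 76 by 22 mm, centred at panel x = +78 mm, y = -67 mm. Slides straight down: 0 = proud, top 36 mm above the bench; 0.005 m = fully seated, top 31 mm above the bench, about flush (1 mm above the face). Goes down only under some 7 N and stays where it is pushed.
- wheel_a (a joint): Turn of the roller's wheel at its x = +26 mm, in rad, 0 at the start, either sign with the direction; turns freely (18 mm of travel per rad).
- wheel_b (a joint): The same for the wheel at x = -26 mm.

How it is judged:
By the outcome, as a careful person would: the job done as asked, in the order asked, and still so for the second after the job is handed in, with the robot touching nothing.
It also fails if it takes over 58 s, if anything falls off the work surface, if the arm or the gripper's body presses on something with over 40 N, if the wrist force passes 120 N, or if a joint passes its speed limit or range.

## Working session

There is one attempt and no reset: what is moved stays moved. The work goes in short steps, Python scripts to look and compute and a tool call to move; the robot and the scene stay as the last step left them, time stands still between calls to the robot, and variables do not carry over. Pictures are saved under pics/ and viewed, and the job is handed in when it is done.

Besides the shell and the picture viewer there is one more tool, called after ">>>" as name(argument=value, ...) on one line, values as JSON. servo_tool: Moves the arm, as the interface text tells. Its arguments: {"type":"object","properties":{"motion":{"type":"array"}},"required":["motion"]}

```bash
mkdir -p pics
cat > h.py <<'E'
import numpy as np, cv2
from rig import *
def snap(cam,fn):
    im=grab_frame(cam); cv2.imwrite('pics/'+fn,cv2.cvtColor(im,cv2.COLOR_RGB2BGR)); return im
def f_of(ci): return 200/np.tan(np.radians(ci['vertical_fov'])/2)
def ray(cam,uv,st=None):
    ci=camera_info(cam); f=f_of(ci)
    d=np.array([(uv[0]-ci['cx'])/f,(uv[1]-ci['cy'])/f,1.])
    if cam!='wrist':
        R=np.array(ci['R']);t=np.array(ci['t']); return -R.T@t, R.T@d
    from scipy.spatial.transform import Rotation as Ro
    T=np.array(ci['tool_from_camera']); Rt=Ro.from_quat(st['tcp_rot']).as_matrix()
    return Rt@T[:3,3]+np.array(st['tcp_pos']), Rt@T[:3,:3]@d
def atz(cam,uv,z,st=None):
    o,d=ray(cam,uv,st); return o+d*(z-o[2])/d[2]
def proj(cam,X,st=None):
    ci=camera_info(cam); f=f_of(ci); X=np.array(X,float)
    if cam!='wrist': c=np.array(ci['R'])@X+np.array(ci['t'])
    else:
        from scipy.spatial.transform import Rotation as Ro
        T=np.array(ci['tool_from_camera']); Rt=Ro.from_quat(st['tcp_rot']).as_matrix()
        c=T[:3,:3].T@(Rt.T@(X-np.array(st['tcp_pos']))-T[:3,3])
    return np.array([ci['cx']+f*c[0]/c[2],ci['cy']+f*c[1]/c[2]])
E
python3 - <<'E'
from h import *
s=state();print(s)
print(hold_point_z() if callable(hold_point_z) else hold_point_z)
for c in ['scene','side','wrist']:
    snap(c,c+'0.png'); print(c,camera_info(c))
    for l in ['roller','block','panel']:
        print(l,[(np.round(m['location']),round(m['confidence'],2)) for m in mark_of(c,l)],[(np.array(r['extent']),round(r['confidence'],2)) for r in regions_of(c,l)])
E
```

```text
{'clock': 0.0, 'qpos': array([-1.37026874e+00,  1.81516985e-01,  1.60800520e+00, -9.00924650e-06,
        1.35377849e+00, -2.06275955e-01]), 'qvel': array([ 0.00111044, -0.00115138, -0.00109553,  0.00091925,  0.00094622,
       -0.00043115]), 'effort': array([ 1.13603252e-03, -4.33860934e+01, -3.41845930e+01,  7.03074946e-02,
        3.85007879e-02, -1.57856434e-04]), 'tcp_pos': array([ 0.22743178, -0.52753182,  0.23782502]), 'tcp_rot': array([-0.69252807, -0.14344159,  0.69253081, -0.14223382]), 'contact_force': array([-0.7139706 , -0.79764413,  0.06744515]), 'wrist_torque': array([0.05266683, 0.00353325, 0.01215322]), 'grip_width': 0.08779598958286772}
-0.0187
scene {'vertical_fov': 50.689902164919324, 'cx': 319.58135352306743, 'cy': 206.61909114913553, 'R': array([[ 0.11895381,  0.99267988, -0.02089626],
       [ 0.55093251, -0.08349821, -0.83036222],
       [-0.82602867,  0.08726232, -0.55683205]]), 't': array([-0.02228913, -0.26471446,  1.29273094])}
roller [(array([189., 235.]), 0.58)] [(array([166.4, 186.9, 203.5, 247.1]), 0.84)]
block [(array([252., 206.]), 0.63)] [(array([23
[... 496 characters left out ...]
[(array([311.7, 256.6, 363.1, 316.9]), 0.97)]
block [(array([287., 261.]), 0.76)] [(array([256.4, 215.2, 311.7, 276.1]), 0.8)]
panel [(array([290., 177.]), 0.7)] [(array([249.2, 141. , 344.9, 207.7]), 0.67)]
wrist {'vertical_fov': 59.518555473565065, 'cx': 314.4859795098278, 'cy': 195.66794523728586, 'tool_from_camera': array([[-3.51831897e-04, -2.77495442e-01,  9.60726889e-01,
        -1.46908639e-01],
       [ 9.99999936e-01, -1.62174634e-04,  3.19371879e-04,
        -2.29439836e-06],
       [ 6.71812905e-05,  9.60726940e-01,  2.77495482e-01,
        -7.14434558e-02],
       [ 0.00000000e+00,  0.00000000e+00,  0.00000000e+00,
         1.00000000e+00]])}
roller [] []
block [] []
panel [] []
```

View pics/scene0.png

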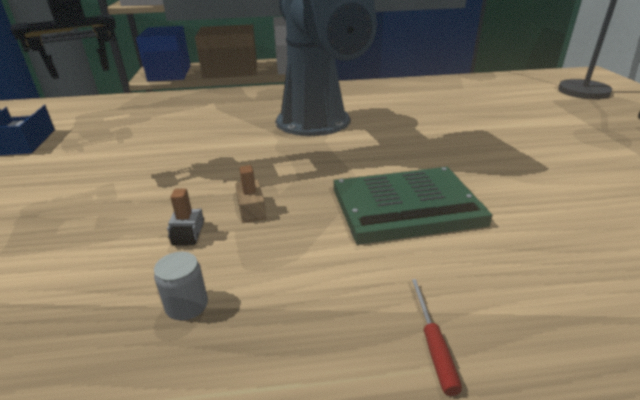

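View pics/side0.png

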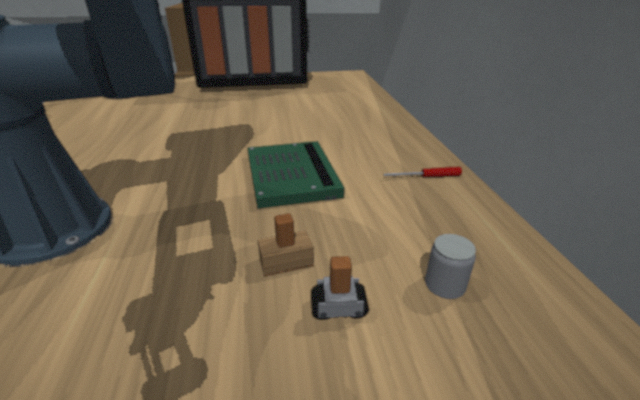

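Run:
```python
from h import *
for l,a,b in [('roller',[189,235],[336,309]),('block',[252,206],[287,261]),('panel',[407,207],[290,177])]:
    print(l,atz('scene',a,0),atz('side',b,0))
for x in ([.6,0,0],[.6,.1,0],[.7,0,0]): print(proj('side',x),proj('scene',x))
```

```text
roller [ 0.53578785 -0.29848898  0.        ] [ 0.52998066 -0.30093547  0.        ]
block [ 0.45118222 -0.17745598  0.        ] [ 0.46433435 -0.17745502  0.        ]
panel [0.50428618 0.14744251 0.        ] [0.5001946  0.13526492 0.        ]
[339.81915235 202.30389215] [345.58158827 241.49840289]
[331.45377289 180.75948136] [397.31466669 236.74554889]
[382.3675756  198.59548891] [355.61707701 278.088485  ]
```

The roller is the two-wheeled one at side (340,288) and scene (185,217). The block is at side (287,245). The cover's black strip runs along its far-x edge. I'll move above the roller for a wrist view.

```bash
cat >> h.py <<'E'
from scipy.spatial.transform import Rotation as Ro
def rel(s,target,jawdir=None):
    """shift mm in tool axes to target world tcp, and yaw deg so tool y is along +-jawdir"""
    R=Ro.from_quat(s['tcp_rot']).as_matrix()
    sh=R.T@(np.array(target)-s['tcp_pos'])*1000
    out=[np.round(sh,1)]
    if jawdir is not None:
        d=R.T@np.array([jawdir[0],jawdir[1],0.]); a=np.degrees(np.arctan2(d[2],d[1])); a=(a+90)%180-90
        out.append(round(a,2))
    return out
E
python3 - <<'E'
from h import *
s=state();print(Ro.from_quat(s['tcp_rot']).as_matrix().round(3)); 
print(rel(s,[.533,-.30,.24],[1,0]))
# rough panel axis from strip mask in scene
for c in ['scene','side']:
  grab_frame(c)
  for l in ['trim_a','panel','roller']:
    for r in regions_of(c,l):
        ys,xs=np.nonzero(r['mask']); print(c,l,r['extent'],r['confidence'],len(xs),xs.mean(),ys.mean())
E
```

```text
[[ 0.     0.396 -0.918]
 [-0.    -0.918 -0.396]
 [-1.     0.     0.   ]]
[array([  -1.3,  -88.6, -370.8]), np.float64(-66.69)]
scene trim_a [399.7, 204.8, 440.9, 219.4] 0.77 409 419.3447432762836 212.69926650366747
scene trim_a [361.3, 211.8, 405.0, 226.4] 0.65 395 380.2556962025316 218.2886075949367
scene trim_a [437.6, 200.2, 478.3, 213.7] 0.65 337 457.2284866468843 208.26112759643917
scene panel [335.1, 166.9, 493.4, 244.5] 0.59 8784 408.25409836065575 204.76479963570128
side trim_a [316.5, 168.7, 330.0, 184.1] 0.65 159 324.1194968553459 176.64150943396226
side trim_a [304.5, 141.2, 317.1, 157.1] 0.51 123 309.9186991869919 148.70731707317074
side panel [246.9, 140.8, 344.6, 209.3] 0.8 5090 292.19803536345773 174.29115913555992
side roller [309.5, 257.0, 366.3, 316.1] 0.82 2572 338.58164852255055 292.6586314152411
```

>>> servo_tool(motion=[[[0,-45,-185],-33,1],[[0,-88,-360],-66,1],[[0,-88,-360],-66,1],[[0,-88,-360],-66,1],[[0,-88,-360],-66,1],[[0,-88,-360],-66,1],[[0,-88,-360],-66,1],[[0,-88,-360],-66,1],[[0,-88,-360],-66,1],[[0,-88,-360],-66,1],[[0,-88,-360],-66,1]])

```text
clock: 2.55
tcp_pos: [0.5224, -0.3057, 0.2386]
tcp_rot: [-0.504, -0.496, 0.504, -0.496]
contact_force: [-0.6, -1.2, 0.4]
grip_width: 0.0878
```

Run:
```python
from h import *
s=state();print(s['clock'],s['tcp_pos'],s['qpos'],Ro.from_quat(s['tcp_rot']).as_matrix().round(3)); 
im=snap('wrist','w1.png')
for l in ['roller','block']:
    for m in mark_of('wrist',l): print(l,m,atz('wrist',m['location'],0,s))
    for r in regions_of('wrist',l):print(r['extent'],r['confidence'])
```

```text
2.55 [ 0.52241642 -0.30572141  0.23864385] [-7.25114959e-01  2.47582390e-01  1.52754667e+00 -4.30130758e-04
  1.36673198e+00 -7.10077882e-01] [[-0.     1.    -0.015]
 [-0.    -0.015 -1.   ]
 [-1.    -0.     0.   ]]
roller {'location': [324.5, 155.9], 'confidence': 0.96} [ 0.53353108 -0.29996107  0.        ]
[283.1, 128.7, 369.2, 191.8] 0.89
block {'location': [254.9, 41.5], 'confidence': 0.91} [ 0.46353175 -0.1815605   0.        ]
[190.4, 2.0, 303.8, 74.5] 0.94
```

View pics/w1.png

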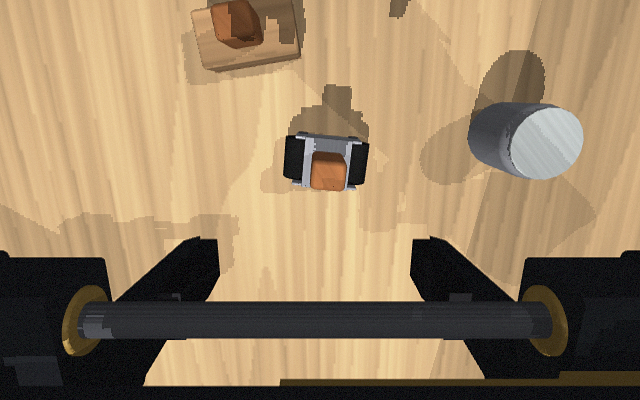

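```bash
cat >> h.py <<'E'
from scipy.optimize import minimize
def box(x,y,z0,z1): return [[a,b,c] for a in (-x,x) for b in (-y,y) for c in (z0,z1)]
ROLL=[box(.044,.021,.005,.031),box(.038,.021,0,.036),box(.026,.025,.011,.046),box(.015,.013,.046,.099)]
BLK=[box(.045,.025,0,.046),box(.015,.013,.046,.099)]
PAN=[box(.135,.1,0,.03)]
def sil(cam,model,p,st=None):
    c,s=np.cos(p[2]),np.sin(p[2]); m=np.zeros((400,640),np.uint8)
    for b in model:
        q=np.array([proj(cam,[p[0]+c*v[0]-s*v[1],p[1]+s*v[0]+c*v[1],v[2]],st) for v in b])
        cv2.fillConvexPoly(m,cv2.convexHull((q*16).astype(np.int32)),1,shift=4)
    return m>0
def fit(cam,model,mask,p0,st=None):
    def cost(p):
        m=sil(cam,model,p,st); return -(m&mask).sum()/(m|mask).sum()
    best=None
    for y in np.radians([-8,0,8]):
        x0=np.array(p0)+[0,0,y]
        sim=np.array([x0]+[x0+d for d in ([.008,0,0],[0,.008,0],[0,0,.12])])
        r=minimize(cost,x0,method='Nelder-Mead',options=dict(initial_simplex=sim,xatol=1e-4,fatol=1e-4))
        if best is None or r.fun<best.fun: best=r
    return best.x,best.fun
E
python3 - <<'E'
from h import *
s=state()
grab_frame('wrist')
r=regions_of('wrist','roller')[0]; x,c=fit('wrist',ROLL,r['mask'],[.5335,-.3,0],s); print(x,np.degrees(x[2]),c)
b=regions_of('wrist','block')[0]; xb,c=fit('wrist',BLK,b['mask'],[.463,-.181,.1],s); print(xb,np.degrees(xb[2]),c)
im=grab_frame('wrist').copy()
for mm,pp in((ROLL,x),(BLK,xb)):
  cs,_=cv2.findContours(sil('wrist',mm,pp,s).astype(np.uint8),0,2); cv2.drawContours(im,cs,-1,(255,0,0),1)
cv2.imwrite('pics/fit1.png',cv2.resize(im[0:220,170:390,::-1],None,fx=2.7,fy=2.7))
for cam in('scene','side'):
  grab_frame(cam)
  p=[q for q in regions_of(cam,'panel') if q['mask'].sum()>4000][0]
  x,c=fit(cam,PAN,p['mask'],[.503,.14,1.6]); print(cam,x,np.degrees(x[2]),c)
  ps=[m['location'] for l in ['trim_a'] for m in mark_of(cam,l)]; print([atz(cam,q,.036).round(4) for q in ps])
E
```

```text
Traceback (most recent call last):
  File "h.py", line 52, in fit
    r=minimize(cost,x0,method='Nelder-Mead',options=dict(initial_simplex=sim,xatol=1e-4,fatol=1e-4))
  File "h.py", line 47, in cost
    m=sil(cam,model,p,st); return -(m&mask).sum()/(m|mask).sum()
  File "h.py", line 42, in sil
    q=np.array([proj(cam,[p[0]+c*v[0]-s*v[1],p[1]+s*v[0]+c*v[1],v[2]],st) for v in b])
                ~~~~^^^^^^^^^^^^^^^^^^^^^^^^^^^^^^^^^^^^^^^^^^^^^^^^^^^^^
  File "h.py", line 17, in proj
    ci=camera_info(cam); f=f_of(ci); X=np.array(X,float)
ValueError: time passes only in moves, steps and waits
```

```bash
sed -i 's/ci=camera_info(cam)/ci=CI(cam)/' h.py
cat >> h.py <<'E'
_c={}
def CI(c):
    if c not in _c: _c[c]=camera_info(c)
    return _c[c]
E
cat > f1.py <<'E'
from h import *
s=state()
im=grab_frame('wrist').copy()
r=regions_of('wrist','roller')[0]; x,c=fit('wrist',ROLL,r['mask'],[.5335,-.3,0],s); print(x,np.degrees(x[2]),c)
b=regions_of('wrist','block')[0]; xb,c=fit('wrist',BLK,b['mask'],[.463,-.181,.1],s); print(xb,np.degrees(xb[2]),c)
for mm,pp in((ROLL,x),(BLK,xb)):
  cs,_=cv2.findContours(sil('wrist',mm,pp,s).astype(np.uint8),0,2); cv2.drawContours(im,cs,-1,(255,0,0),1)
cv2.imwrite('pics/fit1.png',cv2.resize(im[0:220,170:390,::-1],None,fx=2.7,fy=2.7))
for cam in('scene','side'):
  grab_frame(cam)
  p=[q for q in regions_of(cam,'panel') if q['mask'].sum()>4000][0]
  x,c=fit(cam,PAN,p['mask'],[.503,.14,1.6]); print(cam,x,np.degrees(x[2]),c)
  ps=[m['location'] for l in ['trim_a'] for m in mark_of(cam,l)]; print([atz(cam,q,.036).round(4) for q in ps])
print(state()['clock'])
E
python3 f1.py
```

```text
[ 0.53460781 -0.29943425 -0.10005511] -5.732735603668446 -0.9179576696487017
[ 0.46288514 -0.17896439  0.14374009] 8.235700777901595 -0.9674315321983715
scene [0.50327764 0.14539443 1.62664355] 93.19981036617608 -0.9768314210061783Traceback (most recent call last):
  File "f1.py", line 13, in <module>
    ps=[m['location'] for l in ['trim_a'] for m in mark_of(cam,l)]; print([atz(cam,q,.036).round(4) for q in ps])
                                                   ~~~~~~~^^^^^^^
ValueError: it knows: block, panel, roller
```

View pics/fit1.png

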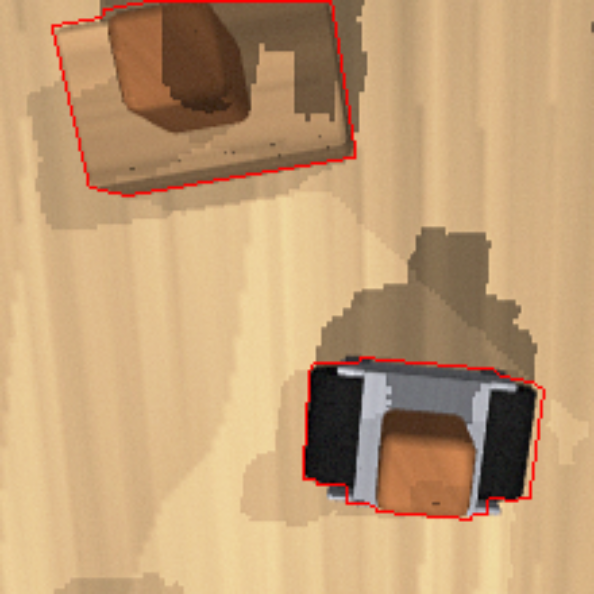

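Run:
```python
from h import *
s=state(); a=np.radians(-5.2)
for z in(.13,.05): print(rel(s,[.5343,-.2995,z],[np.cos(a),np.sin(a)]))
print(s['clock'])
```

```text
[array([108.7,  10.9,  -5.5]), np.float64(4.5)]
[array([188.7,  10.9,  -5.5]), np.float64(4.5)]
3.15
```

>>> servo_tool(motion=[[[45,11,-5.5],4.5,1],[[90,11,-5.5],4.5,1],[[120,11,-5.5],4.5,1],[[140,11,-5.5],4.5,1],[[160,11,-5.5],4.5,1],[[175,11,-5.5],4.5,1],[[188,11,-5.5],4.5,1],[[188,11,-5.5],4.5,1],[[188,11,-5.5],4.5,1],[[188,11,-5.5],4.5,1]])

```text
clock: 4.15
tcp_pos: [0.5351, -0.3, 0.0519]
tcp_rot: [0.522, 0.476, -0.522, 0.478]
contact_force: [-0.4, 0.5, 0.1]
grip_width: 0.0884
```

Run:
```python
from h import *
s=state();print(s['tcp_pos'],s['contact_force'])
a=snap('wrist','w2.png');b=snap('side','s2.png')
cv2.imwrite('pics/c2.png',np.vstack([a[100:400,:,::-1],cv2.resize(b[200:350,200:520,::-1],(640,300))]))
```

```text
[ 0.53514775 -0.30004942  0.05193505] [-0.43089256  0.51395553  0.1241211 ]
```

View pics/c2.png

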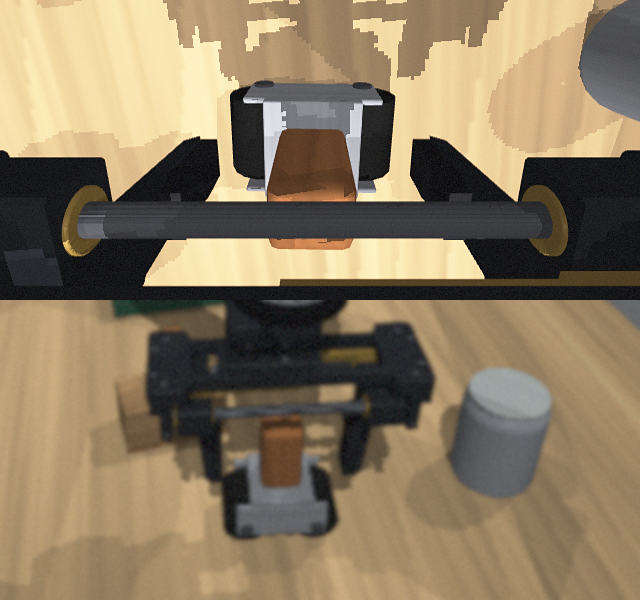

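Run:
```python
from h import *
s=state()
grab_frame('wrist')
for m in mark_of('wrist','roller'): print(m,atz('wrist',m['location'],0,s))
print(proj('wrist',[.5343,-.2995,0],s))
# top-of-grip far edge check
a=np.radians(-5.2);c,n=np.cos(a),np.sin(a)
im=cv2.imread('pics/w2.png')
for v in box(.015,.013,.046,.099)+box(.026,.025,.011,.046):
    u=proj('wrist',[.5343+c*v[0]-n*v[1],-.2995+n*v[0]+c*v[1],v[2]],s); cv2.circle(im,tuple(int(k) for k in u),2,(0,255,0),-1)
cv2.imwrite('pics/w2b.png',im)
```

```text
{'location': [312.4, 220.5], 'confidence': 0.98} [ 0.53380865 -0.30162653  0.        ]
[312.8868798  217.12268424]
```

View pics/w2b.png

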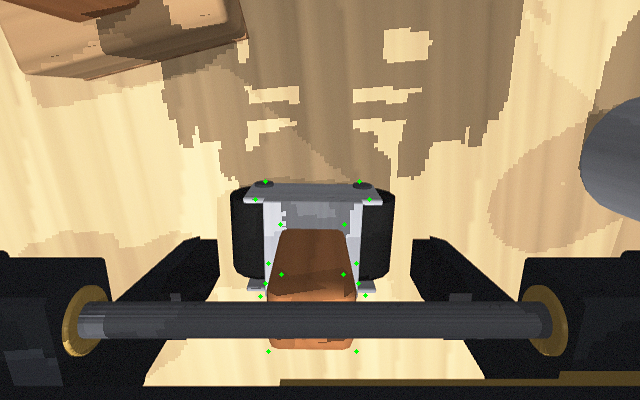

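>>> servo_tool(motion=[[[2,0,1.5],0,1],[[2,0,1.5],0,0],[[2,0,1.5],0,0],[[2,0,1.5],0,0],[[2,0,1.5],0,0],[[2,0,1.5],0,0],[[2,0,1.5],0,0],[[2,0,1.5],0,0],[[2,0,1.5],0,0]])

```text
clock: 5.25
tcp_pos: [0.5342, -0.3009, 0.0487]
tcp_rot: [-0.522, -0.477, 0.522, -0.477]
contact_force: [-0.4, -0.4, 0.0]
grip_width: 0.0298
```

>>> servo_tool(motion=[[[-5,0,0],0,0],[[-15,0,0],0,0],[[-40,0,0],0,0],[[-80,0,0],0,0],[[-120,0,0],0,0],[[-150,0,0],0,0],[[-200,0,0],0,0],[[-200,0,0],0,0],[[-200,0,0],0,0]])

```text
clock: 6.15
tcp_pos: [0.5347, -0.3013, 0.2506]
tcp_rot: [0.522, 0.476, -0.522, 0.478]
contact_force: [-0.3, -0.3, -4.3]
grip_width: 0.0296
```

Run:
```python
from h import *
s=state();print(s['tcp_pos'],s['contact_force'],s['wrist_torque'])
snap('wrist','w3.png')
print(rel(s,[.49,.14,.25]))
```

```text
[ 0.53469217 -0.30129675  0.25057923] [-0.308881   -0.27591158 -4.28629234] [-0.04798993 -0.05739354 -0.04492317]
[array([  -0.5,  -84.4, -435.4])]
```

View pics/w3.png

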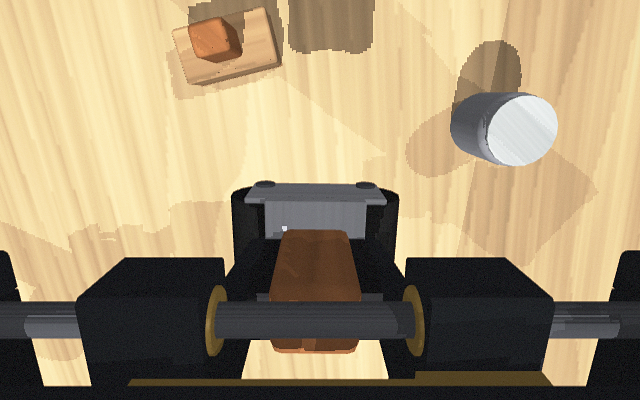

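The roller is held, centred at about (315,240), and the wrist carries 4.3 N. The block at (225,45) is undisturbed. Next I'll go over the cover to look.

>>> servo_tool(motion=[[[0,-9,-45],0,0],[[0,-18,-90],0,0],[[0,-27,-135],0,0],[[0,-36,-180],0,0],[[0,-45,-225],0,0],[[0,-54,-270],0,0],[[0,-63,-315],0,0],[[0,-72,-360],0,0],[[0,-80,-400],0,0],[[0,-85,-435],0,0],[[0,-85,-435],0,0],[[0,-85,-435],0,0],[[0,-85,-435],0,0]])

```text
clock: 7.5
tcp_pos: [0.4884, 0.1391, 0.2474]
tcp_rot: [-0.521, -0.477, 0.523, -0.476]
contact_force: [-0.1, -0.7, -4.2]
grip_width: 0.0299
```

```bash
cat > f2.py <<'E'
from h import *
s=state();print(s['clock'],s['tcp_pos'],s['qpos'])
im=snap('wrist','w4.png')
for r in regions_of('wrist','trim_a'):
    ys,xs=np.nonzero(r['mask']); print(r['extent'],round(r['confidence'],2),len(xs))
for m in mark_of('wrist','panel'): print(m,atz('wrist',m['location'],0,s))
E
python3 f2.py
```

```text
7.5 [0.4883759  0.13908119 0.24739278] [ 4.36701972e-02  2.30133385e-02  1.76137857e+00 -5.65069243e-04
  1.35972312e+00  1.35010583e-01]
[371.1, 28.3, 400.6, 111.9] 0.79 1912
[377.7, 112.7, 408.4, 188.4] 0.59 1675
[386.7, 182.7, 415.0, 251.4] 0.57 942
[205.1, 2.2, 432.2, 265.8] 0.37 35758
{'location': [327.1, 152.0], 'confidence': 0.71} [0.50282233 0.14651114 0.        ]
```

View pics/w4.png

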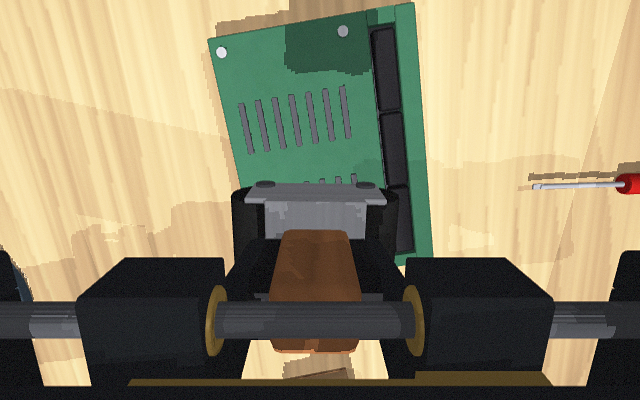

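```bash
cat > f3.py <<'E'
from h import *
s=state()
im=grab_frame('wrist').copy()
rs=[r for r in regions_of('wrist','trim_a') if 600<r['mask'].sum()<5000]
rs=sorted(rs,key=lambda r:r['extent'][1])[:2]
mask=rs[0]['mask']|rs[1]['mask']
def bx(cx): return [[cx+a*.038,-.067+b*.011,c] for a in(-1,1) for b in(-1,1) for c in(.03,.036)]
M=[bx(.078),bx(0)]
x,c=fit('wrist',M,mask,[.503,.146,1.63],s); print('strip',x,np.degrees(x[2]),c)
cs,_=cv2.findContours(sil('wrist',M,x,s).astype(np.uint8),0,2); cv2.drawContours(im,cs,-1,(255,0,0),1)
for nm,u,z in [('c1',(207,40),.03),('c2',(414,3),.03),('e',(432,257),.03)]: print(nm,atz('wrist',u,z,s))
e=[np.array(x[:2])+Ro.from_euler('z',x[2]).as_matrix()[:2,:2]@np.array(v) for v in((.135,.1),(.135,-.1))];print(e)
cv2.imwrite('pics/fit3.png',cv2.resize(im[0:270,200:460,::-1],None,fx=2.2,fy=2.2))
E
python3 f3.py
```

```text
strip [0.50388344 0.14386751 1.63963664] 93.94425939014472 -0.9294454569122624
c1 [0.39705442 0.26967316 0.03      ]
c2 [0.595935   0.28329385 0.03      ]
e [0.61284568 0.01960344 0.03      ]
[array([0.39483419, 0.27166915]), array([0.59436048, 0.28542635])]
```

View pics/fit3.png

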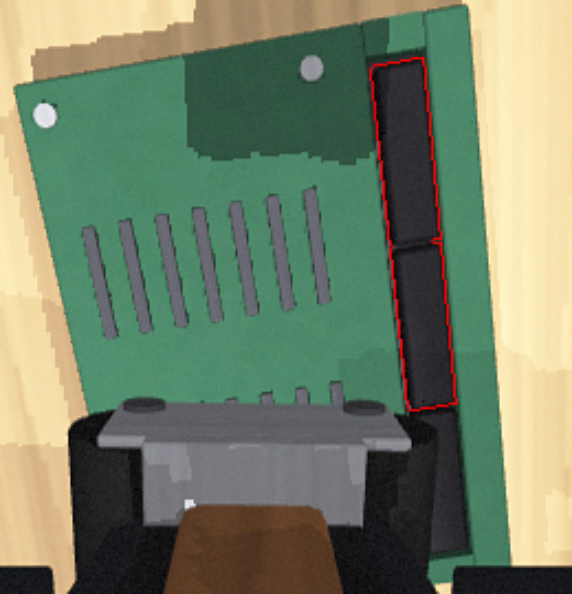

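Run:
```python
from h import *
s=state(); a=np.radians(93.9); u=np.array([np.cos(a),np.sin(a)])
p=lambda px: np.r_[np.array([.504,.144])+px*u-.067*np.array([-u[1],u[0]]),0]
print(p(-.075),rel(s,p(-.075)+[0,0,.12],u))
```

```text
[0.57594599 0.0737307  0.        ] [array([128.5,  92.5,  57. ]), np.float64(80.82)]
```

>>> servo_tool(motion=[[[0,40,25],8,0],[[0,80,50],16,0],[[0,92,57],24,0],[[0,92,57],32,0],[[0,92,57],40,0],[[0,92,57],48,0],[[20,92,57],56,0],[[40,92,57],64,0],[[60,92,57],72,0],[[80,92,57],80.8,0],[[105,92,57],80.8,0],[[125,92,57],80.8,0],[[125,92,57],80.8,0],[[125,92,57],80.8,0],[[125,92,57],80.8,0]])

```text
clock: 9.25
tcp_pos: [0.5766, 0.0746, 0.1253]
tcp_rot: [0.708, 0.025, -0.706, 0.025]
contact_force: [0.1, 0.4, -2.9]
grip_width: 0.0297
```

```bash
cat > f4.py <<'E'
from h import *
import sys
s=state(); a=np.radians(93.9); u=np.array([np.cos(a),np.sin(a)])
p=lambda px: np.r_[np.array([.504,.144])+px*u-.067*np.array([-u[1],u[0]]),0]
n=np.array([-u[1],u[0],0]); d=s['tcp_pos']-np.r_[.504,.144,0]
print(s['clock'],'tcp in panel x,y:',d[:2]@u,d@n,'z',s['tcp_pos'][2],s['qpos'].round(2),s['contact_force'].round(1),s['wrist_torque'].round(2))
print(rel(s,p(-.075)+[0,0,.12],u))
t=sys.argv[1]
for c in sys.argv[2:]: snap(c,c+t+'.png')
E
python3 f4.py 5 wrist scene side
python3 -c "
import cv2,numpy as np
a=cv2.imread('pics/scene5.png')[120:270,290:530];b=cv2.imread('pics/side5.png')[80:230,200:440];w=cv2.imread('pics/wrist5.png')
cv2.imwrite('pics/c5.png',np.vstack([np.hstack([cv2.resize(a,(400,250)),cv2.resize(b,(400,250))]),cv2.resize(w,(560,350))[:, :].repeat(1,1) if 0 else cv2.copyMakeBorder(cv2.resize(w,(560,350)),0,0,120,120,0)]))"
```

```text
9.25 tcp in panel x,y: -0.07420965198593205 -0.06769092537262746 z 0.12529211287293593 [-0.08  0.32  1.68  0.    1.14  1.43] [ 0.1  0.4 -2.9] [ 0.03 -0.02 -0.03]
[array([5.3, 0.8, 0.7]), np.float64(0.09)]
```

View pics/c5.png

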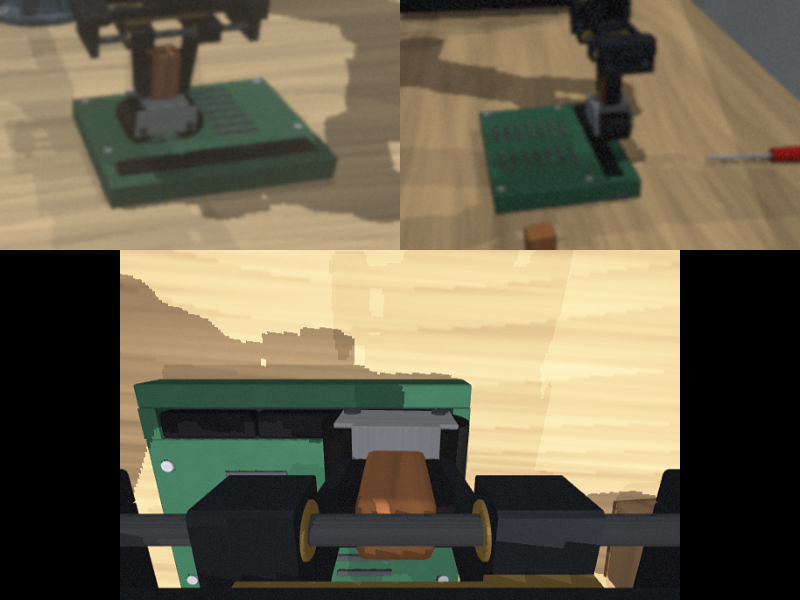

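>>> servo_tool(motion=[[[15,0,0.7],0,0],[[28,0,0.7],0,0],[[34,0,0.7],0,0],[[36,0,0.7],0,0],[[38,0,0.7],0,0],[[40,0,0.7],0,0],[[42,0,0.7],0,0],[[42,0,0.7],0,0]])

```text
clock: 10.2
tcp_pos: [0.5751, 0.0748, 0.0823]
tcp_rot: [0.707, 0.025, -0.706, 0.025]
contact_force: [-1.4, 0.1, 0.1]
grip_width: 0.0296
```

```bash
python3 f4.py 6 scene
```

```text
10.2 tcp in panel x,y: -0.07385518740586187 -0.06622925358736712 z 0.08231120562934474 [-0.08  0.38  1.71  0.    1.06  1.43] [-1.4  0.1  0.1] [ 0.01  0.31 -0.03]
[array([-37.7,   1.2,  -0.8]), np.float64(0.11)]
```

>>> servo_tool(motion=[[[1,0,0],0,0],[[2,0,0],0,0],[[3,0,0],0,0],[[4,0,0],0,0],[[4,0,0],0,0]])

```text
clock: 10.75
tcp_pos: [0.5756, 0.0738, 0.0796]
tcp_rot: [0.707, 0.024, -0.706, 0.025]
contact_force: [-4.6, -3.8, 11.3]
grip_width: 0.0298
```

```bash
python3 f4.py 7 scene
```

```text
10.75 tcp in panel x,y: -0.07493918375403816 -0.06665598171616333 z 0.0795645548072439 [-0.08  0.38  1.71 -0.    1.05  1.43] [-4.6 -3.8 11.3] [-0.62  1.16  0.07]
[array([-40.4,   0.1,  -0.4]), np.float64(0.12)]
```

>>> servo_tool(motion=[[[1.5,-3,0],0,0],[[1.5,-8,0],0,0],[[1.5,-13,0],0,0],[[1.5,-18,0],0,0],[[1.5,-23,0],0,0],[[1.5,-28,0],0,0],[[1.5,-33,0],0,0],[[1.5,-38,0],0,0],[[1.5,-40,0],0,0]])

```text
clock: 11.7
tcp_pos: [0.5738, 0.115, 0.0793]
tcp_rot: [0.708, 0.025, -0.705, 0.025]
contact_force: [-5.9, -1.7, 17.7]
grip_width: 0.0297
```

```bash
python3 f4.py 8 scene wrist
```

```text
11.7 tcp in panel x,y: -0.03372531036661389 -0.06767934917481995 z 0.07931431141043802 [-0.    0.39  1.7  -0.    1.05  1.5 ] [-5.9 -1.7 17.7] [-0.05  1.09 -0.05]
[array([-40.7,  41.3,   0.6]), np.float64(0.12)]
```

View pics/wrist8.png

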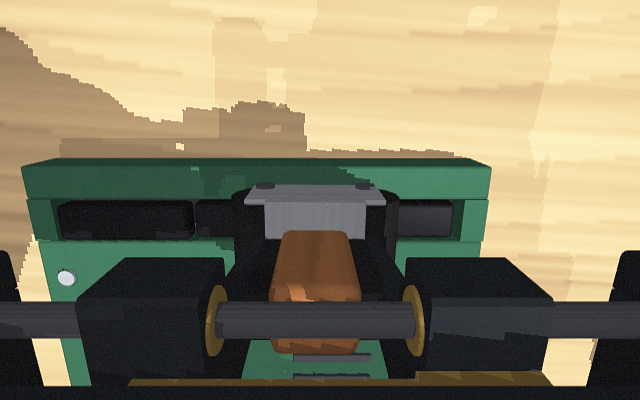

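Sections a (right) and b (middle) now sit lower than c (60–195, 200–238), which is still proud. I'll continue rolling.

>>> servo_tool(motion=[[[0.5,-6,0.2],0,0],[[0.5,-12,0.3],0,0],[[0.5,-18,0.4],0,0],[[0.5,-24,0.4],0,0],[[0.5,-30,0.4],0,0],[[0.5,-36,0.4],0,0],[[0.5,-42,0.4],0,0],[[0.5,-48,0.4],0,0],[[0.5,-54,0.4],0,0],[[0.5,-60,0.4],0,0],[[0.5,-66,0.4],0,0],[[0.5,-72,0.4],0,0],[[0.5,-78,0.4],0,0],[[0.5,-84,0.4],0,0],[[0.5,-90,0.4],0,0],[[0.5,-96,0.4],0,0],[[0.5,-102,0.4],0,0],[[0.5,-107,0.4],0,0],[[0.5,-107,0.4],0,0]])

```text
clock: 13.7
tcp_pos: [0.5669, 0.2227, 0.0794]
tcp_rot: [0.709, 0.025, -0.704, 0.024]
contact_force: [-1.8, -0.4, 16.1]
grip_width: 0.0298
```

```bash
python3 f4.py 9 scene wrist side
```

```text
13.7 tcp in panel x,y: 0.07423874530865454 -0.06811877383438722 z 0.07935184263457569 [0.18 0.43 1.63 0.   1.07 1.68] [-1.8 -0.4 16.1] [ 0.17  0.59 -0.05]
[array([-40.8, 149.2,   1.2]), np.float64(0.14)]
```

View pics/wrist9.png

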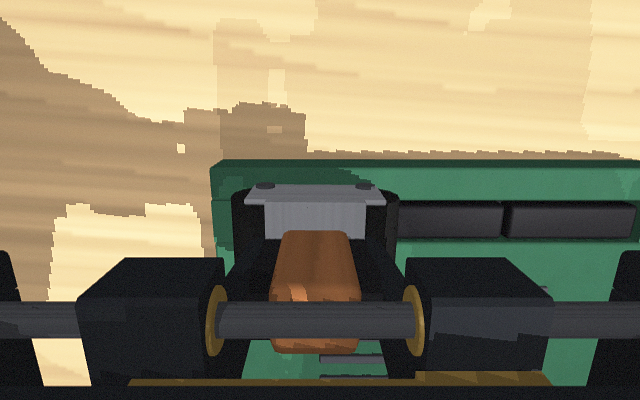

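Both sections now show level. I'll roll back over the full length with firmer pressure to make sure.

>>> servo_tool(motion=[[[1.5,0,0],0,0],[[2,4,0.3],0,0],[[2,12,0.6],0,0],[[2,20,1],0,0],[[2,28,1],0,0],[[2,36,1],0,0],[[2,44,1],0,0],[[2,52,1],0,0],[[2,60,1],0,0],[[2,68,1],0,0],[[2,76,1],0,0],[[2,76,1],0,0]])

```text
clock: 15.05
tcp_pos: [0.5723, 0.1451, 0.0791]
tcp_rot: [0.71, 0.025, -0.704, 0.025]
contact_force: [-5.9, -1.7, 27.7]
grip_width: 0.0298
```

```bash
python3 f4.py 10
```

```text
15.05 tcp in panel x,y: -0.0035598159749083607 -0.06822917526895354 z 0.07913158021454764 [ 0.05  0.4   1.69 -0.    1.05  1.55] [-5.9 -1.7 27.7] [-0.11  1.22 -0.03]
[array([-40.9,  71.5,   1. ]), np.float64(0.08)]
```

>>> servo_tool(motion=[[[0,6,0],0,0],[[0,14,0],0,0],[[0,22,0],0,0],[[0,30,0],0,0],[[0,38,0],0,0],[[0,46,0],0,0],[[0,54,0],0,0],[[0,62,0],0,0],[[0,70,0],0,0],[[0,72,0],0,0],[[0,72,0],0,0]])

```text
clock: 16.15
tcp_pos: [0.5772, 0.0729, 0.0791]
tcp_rot: [0.709, 0.024, -0.704, 0.025]
contact_force: [-6.3, -1.8, 28.7]
grip_width: 0.0296
```

```bash
python3 f4.py 11
```

```text
16.15 tcp in panel x,y: -0.07592231600861021 -0.06817110754168959 z 0.07909932424562982 [-0.08  0.38  1.71 -0.    1.04  1.42] [-6.3 -1.8 28.7] [-0.22  1.43  0.06]
[array([-40.9,  -0.9,   0.8]), np.float64(0.1)]
```

>>> servo_tool(motion=[[[-3,0,0],0,0],[[-10,0,0],0,0],[[-30,0,0],0,0],[[-70,0,0],0,0],[[-120,0,0],0,0],[[-170,0,0],0,0],[[-170,0,0],0,0],[[-170,0,0],0,0]])

```text
clock: 16.95
tcp_pos: [0.5736, 0.0738, 0.2441]
tcp_rot: [0.707, 0.025, -0.706, 0.025]
contact_force: [-0.5, 0.6, -4.1]
grip_width: 0.0299
```

```bash
python3 f4.py 12 wrist scene side
python3 - <<'E'
from h import *
s=state()
# contact test points: strip top edges at seated/proud vs image
im=cv2.imread('pics/wrist12.png')
a=np.radians(93.9);u=np.array([np.cos(a),np.sin(a)]);n=np.array([-u[1],u[0]])
for z,col in((.031,(0,255,0)),(.036,(0,0,255))):
  for px in(-.116,-.04,-.038,.038,.04,.116):
    for py in(-.056,-.078):
      q=proj('wrist',np.r_[np.array([.504,.144])+px*u+py*n,z],s); cv2.circle(im,tuple(int(round(k)) for k in q),1,col,-1)
cv2.imwrite('pics/w12b.png',im)
cv2.imwrite('pics/sc12.png',cv2.resize(cv2.imread('pics/scene12.png')[140:260,320:510],None,fx=4,fy=4,interpolation=2))
E
```

```text
16.95 tcp in panel x,y: -0.07479706617179677 -0.0646615203475633 z 0.24412515744927787 [-0.08  0.18  1.59  0.    1.36  1.42] [-0.5  0.6 -4.1] [0.02 0.07 0.02]
[array([124.1,   0.2,  -2.2]), np.float64(0.11)]
```

View pics/w12b.png

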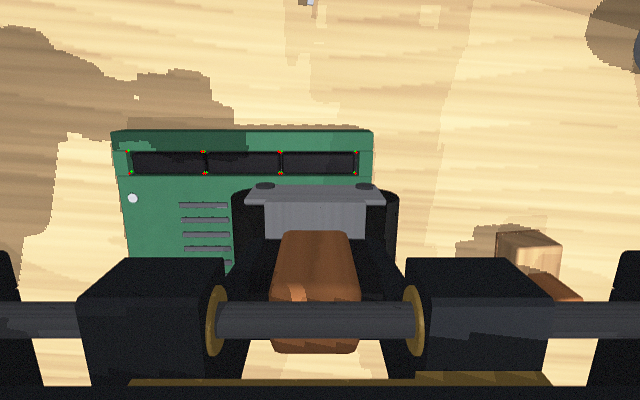

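View pics/sc12.png

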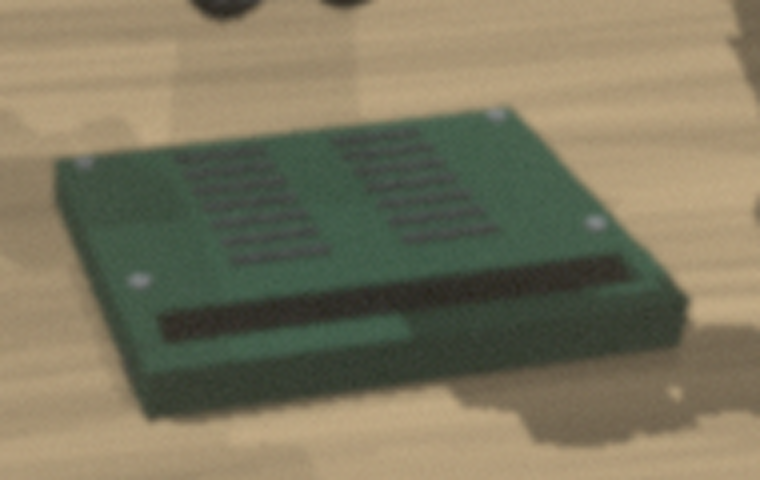

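The strip is flush in both views: the edges match in the wrist picture at rows 150–175 and look level in the scene picture. I'll put the roller down on free bench at about (0.59, -0.11).

Run:
```python
from h import *
s=state(); print(rel(s,[.59,-.11,.06],[0,1]), rel(s,[.59,-.11,.0487]))
```

```text
[array([180.5, 184.8,  -6.3]), np.float64(4.01)] [array([191.8, 184.8,  -6.4])]
```

>>> servo_tool(motion=[[[0,40,-2],0,0],[[0,80,-4],0,0],[[0,120,-6],0,0],[[0,160,-6],0,0],[[40,185,-6],0,0],[[80,185,-6],0,0],[[120,185,-6],0,0],[[150,185,-6],0,0],[[165,185,-6],0,0],[[175,185,-6],0,0],[[180,185,-6],0,0],[[180,185,-6],0,0],[[180,185,-6],0,0]])

```text
clock: 18.4
tcp_pos: [0.5934, -0.1107, 0.0652]
tcp_rot: [0.707, 0.024, -0.706, 0.025]
contact_force: [-0.2, -0.3, -3.1]
grip_width: 0.0299
```

```bash
python3 f4.py 13 scene side;python3 - <<'E'
from h import *
a=cv2.imread('pics/scene13.png')[140:290,200:440];b=cv2.imread('pics/side13.png')[140:290,240:480]
cv2.imwrite('pics/c13.png',np.vstack([cv2.resize(a,(480,300)),cv2.resize(b,(480,300))]))
E
```

```text
18.4 tcp in panel x,y: -0.2601998895254053 -0.07188421418558626 z 0.06516462876544338 [-0.38  0.45  1.65  0.    1.04  1.12] [-0.2 -0.3 -3.1] [ 0.02  0.   -0.04]
[array([ -55. , -185.2,    4.4]), np.float64(0.12)]
```

View pics/c13.png

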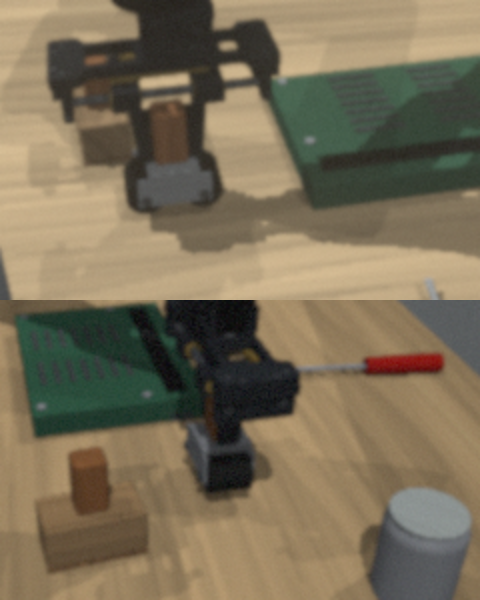

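>>> servo_tool(motion=[[[5,0,0],0,0],[[9,0,0],0,0],[[12,0,0],0,0],[[13,0,0],0,0],[[14,0,0],0,0],[[15,0,0],0,0],[[15,0,0],0,0]])

```text
clock: 19.2
tcp_pos: [0.5925, -0.1105, 0.0488]
tcp_rot: [0.707, 0.025, -0.707, 0.025]
contact_force: [-0.1, -0.4, -3.5]
grip_width: 0.0296
```

>>> servo_tool(motion=[[[0.5,0,0],0,0],[[1,0,0],0,0],[[1,0,0],0,0]])

```text
clock: 19.5
tcp_pos: [0.5926, -0.1106, 0.0487]
tcp_rot: [0.707, 0.025, -0.707, 0.025]
contact_force: [-4.0, -0.0, 5.1]
grip_width: 0.03
```

>>> servo_tool(motion=[[[-0.6,0,0],0,0],[[-0.6,0,0],0,0.36],[[-0.6,0,0],0,0.4],[[-0.6,0,0],0,0.5],[[-0.6,0,0],0,0.7],[[-0.6,0,0],0,0.9],[[-0.6,0,0],0,0.9]])

```text
clock: 20.2
tcp_pos: [0.5924, -0.1104, 0.0483]
tcp_rot: [0.707, 0.025, -0.707, 0.025]
contact_force: [0.5, 0.3, -0.3]
grip_width: 0.0651
```

>>> servo_tool(motion=[[[-10,0,0],0,0.9],[[-30,0,0],0,0.9],[[-70,0,0],0,0.9],[[-120,0,0],0,0.9],[[-170,0,0],0,0.9],[[-200,0,0],0,0.9],[[-200,0,0],0,0.9],[[-200,0,0],0,0.9],[[-200,0,0],0,0.9]])

```text
clock: 21.1
tcp_pos: [0.5914, -0.1101, 0.2469]
tcp_rot: [-0.706, -0.025, 0.708, -0.024]
contact_force: [0.6, -0.1, -0.0]
grip_width: 0.0794
```

```bash
cat > f5.py <<'E'
from h import *
import sys
s=state();print(s['clock'],s['tcp_pos'],s['grip_width'])
t=sys.argv[1]
snap('wrist','wrist'+t+'.png')
for l in('roller','block'):
    for m in mark_of('wrist',l): print(l,m['confidence'],atz('wrist',m['location'],0,s))
a=snap('side','side'+t+'.png');b=snap('scene','scene'+t+'.png')
for l in('roller','block','panel'):
    for m in mark_of('scene',l): print(l,m['confidence'],atz('scene',m['location'],0,s))
cv2.imwrite('pics/c'+t+'.png',np.vstack([cv2.imread('pics/wrist'+t+'.png')[:300],np.hstack([cv2.resize(b[140:300,200:510,::-1],(320,165)),cv2.resize(a[120:340,200:500,::-1],(320,235))[:165]]) if 0 else np.hstack([cv2.resize(b[120:320,200:520,::-1],(320,200)),cv2.resize(a[120:320,200:520,::-1],(320,200))])]))
E
python3 f5.py 14
```

```text
21.1 [ 0.59142663 -0.11005704  0.24690088] 0.0794448191722431
roller 0.59 [ 0.59212585 -0.11329685  0.        ]
block 0.92 [ 0.45849552 -0.17988246  0.        ]
roller 0.81 [ 0.59075213 -0.1129696   0.        ]
block 0.96 [ 4.59834247e-01 -1.79030845e-01  5.55111512e-17]
panel 0.76 [0.49914827 0.14897115 0.        ]
```

View pics/c14.png

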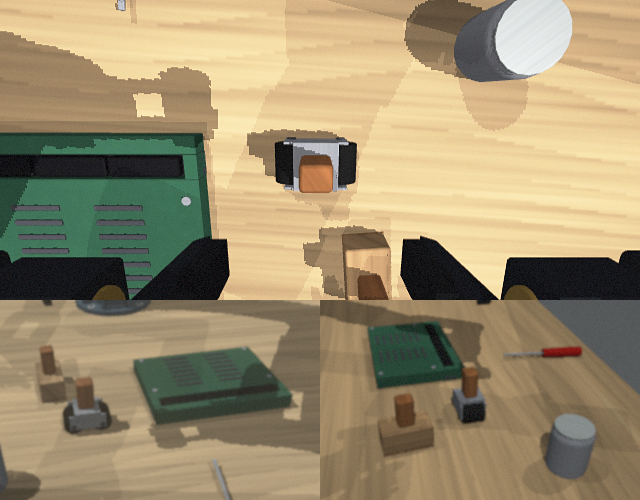

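The roller stands on its wheels at wrist picture (315,165), clear of the cover, and the block is unmoved. I'll take a closer look at the strip.

>>> servo_tool(motion=[[[0,-40,-3],0,0.9],[[0,-80,-6],0,0.9],[[0,-120,-9],0,0.9],[[0,-160,-12],0,0.9],[[15,-200,-14],0,0.9],[[30,-240,-16],0,0.9],[[40,-255,-18],0,0.9],[[40,-255,-18],0,0.9],[[40,-255,-18],0,0.9],[[40,-255,-18],0,0.9]])

```text
clock: 22.5
tcp_pos: [0.5932, 0.1436, 0.2091]
tcp_rot: [0.707, 0.024, -0.706, 0.024]
contact_force: [0.1, -0.4, 0.3]
grip_width: 0.0797
```

```bash
python3 f5.py 15
python3 - <<'E'
import cv2
im=cv2.imread('pics/wrist15.png'); cv2.imwrite('pics/w15z.png',cv2.resize(im[100:240,130:510],None,fx=2.1,fy=2.1,interpolation=2))
E
```

```text
22.5 [0.59324865 0.14359188 0.20913056] 0.07970230687036596
roller 0.59 [ 0.59248252 -0.11199893  0.        ]
roller 0.84 [ 5.97590623e-01 -1.13327222e-01  5.55111512e-17]
block 0.76 [ 0.45919286 -0.17566019  0.        ]
panel 0.92 [0.50416091 0.14661561 0.        ]
```

View pics/wrist15.png

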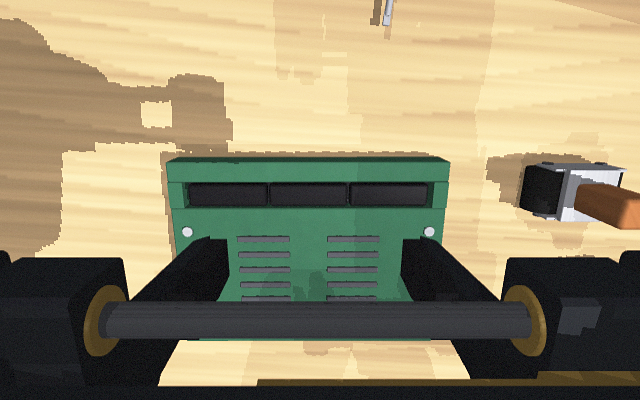

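View pics/w15z.png

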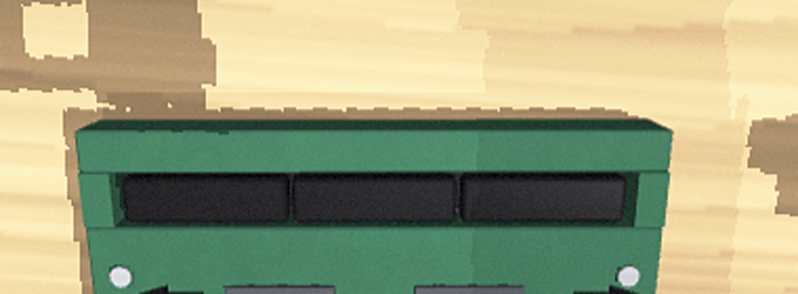

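All three sections lie at one level in the groove (wrist picture rows 183–206), and the roller stands free at right. I'm handing the job in.

```bash
python3 -c "
from rig import *
print(sign_off())"
```

```text
the job is handed in; nothing more can be done
None
```

All three trim sections look fully seated, the roller is back on its wheels on the bench, and I handed the job in at about 22.7 s.

- **Rolling:** I gripped the two-wheeled roller by its wooden grip and set it on section a. I rolled it from panel x = −75 to +75 mm with about 16–18 N on the wrist sensor, then back with about 28 N. Only the wheels were set on the strip; the gripper stayed above it.
- **Roller and block:** The roller stands near (0.592, −0.112), well clear of the cover. I never touched the rubbing block, which stayed near (0.46, −0.18).
- **Strip check:** The tool held the same height (about 79 mm) at every stop along the strip, which matches seated sections with tops at 31 mm. The last close picture shows all three sections level with each other and with the face.
- **Limits of the checks:** I judged seating from tool height and pictures, not from a direct joint reading. The position estimates for the things in the scene differed between cameras by up to about 5–6 mm, and I saw no sign that anything moved.

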